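# Open the berry-grading chest

### The arm

A 6-joint arm with a two-finger parallel gripper is mounted at the origin on the work surface. World frame = base frame: x ahead of the robot, y to its left, z up, the work surface at z = 0. Lengths are in mm, angles in rad, forces in N, time in s.
With the tool pointing down it reaches from about 350 to 975 mm from the base axis. Payload 17.4 kg.
Tool frame: the origin (TCP) lies at the very end of the fingers, on their centre line; the grasp point (between the pads) lies 19 mm behind it; z points along the fingers, y is the direction in which the jaws open and shut (so a half turn about z gives the same grasp; the last joint's range is limited). The gripper opens to 85 mm and grips with 20 to 120 N. Pads are 22 mm wide; open, the fingers measure 114 mm over their backs; the gripper's body (76 mm by 85 mm) begins 54 mm behind the grasp point. The pads swing forward as they close: fully open they stand 13 mm farther back than shut.
Start: joints at [1.145, 0.116, 1.442, -0, 1.584, -0.038], TCP at [255.261, 624.879, 231.303] pointing down, gripper open.
Joint ranges: [-2.83, 2.83], [-0.83, 2.19], [0.07, 2.5], [-1.14, 4.28], [0.01, 3], [-2.97, 2.97]. Speed limits (rad/s): [1.89, 1.89, 2.22, 3.14, 3.14, 3.14].

### API

Orientations are given as a unit quaternion [w, x, y, z].
In Python, from rig import sense, snapshot, calibration, hand_in, find_in, mark_of gives the robot as it stands. The module is installed in compiled form; this text tells all that it offers.
- The arm moves only by the tool drive_tool, never from a script. Its argument "commands" is a list of rows, each a list of 6 numbers: the shift along the world's x, y, z in mm, then the turn, a rotation vector about the world's x, y, z in degrees. In form: [[tx, ty, tz, ax, ay, az], ...]. A call has 1 to 10 rows; each row is the pose to reach, as a shift and turn from the pose measured when the call began; what a row does not reach only later rows make up. A row lasts 1/10 s, in which the tool goes at most 50 mm and 8.59 degrees, less where a joint would pass 70% of its speed; a pose out of reach is approached as far as the arm can. A call with a gripper value outside its range is refused whole. "gripper" is the finger opening in mm, from 0 to 85.4, set as the call begins (left out, the last holds). The fingers move at their own pace and stop on an object; the grip force is fixed at half the most. Time passes only in rows, so rows that repeat a pose let the fingers close. It gives the time, the measured TCP pose, the force and the opening at its end, in the units of the state.
- sense(): the state, without advancing time (a new reading comes with each control period).
- snapshot(name): name is "scene" or "top" or "wrist"; returns the picture (480x640x3 uint8, red, green, blue); there is no depth.
- calibration(name): a dict with "fovy" (degrees; the focal length in pixels is half the picture's height over the tangent of half this angle, whatever the lens; pixels are square), "cx", "cy" (the principal point, pixels), "k1" (the pictures are not rectified: a ray, as slopes to the right and down, at radius r is drawn at 1 + k1 r^2 times it, then the intrinsics apply), "rvec" (rotation vector, rad) and "tvec" (3), from world to camera coordinates, as OpenCV has them; the wrist camera has in their place "mount" (4x4, takes a point from camera to tool coordinates, whose origin is the TCP and whose axes are the flange's). Camera axes: x right, y down, z forward; pixel columns grow to the right and rows downward; lengths in mm; the calibration is good to about 2 mm. A picture is of the moment at which its call begins: read the wrist's pose just before it. calibration takes no time and is no camera call.
- hand_in(): hands the job in, once; it reports no verdict.
Trained networks look in the newest picture that a camera, given by its name, has taken for a name from the list of things; names that differ only in an ending like _2 or _b are one class to them, and where a whole thing is asked for, a point or a joint stands for the part that bears it (a point fixed in the world has none). Each returns a list of dicts, best first, with "confidence" (0 to 1); they miss things now and then, are a little off and sometimes report something else, mostly with a low value. They report only what shows in the picture. A call takes as long as a camera call.
- find_in(camera, name): "bbox" ([left, top, width, height] in pixels, round what is visible of it).
- mark_of(camera, name): "location" ([column, row] in pixels: a listed point, or the origin of a listed thing).
The state is a dict: "time_s": time; "joint_positions": joint angles; "joint_vel": joint speeds; "joint_efforts": joint torques, N m; "eef_pos": TCP position; "ee_rot": TCP orientation; "wrist_force": force on the tool from outside, world axes, zero at the start; "ft_torque": the same for the moment, N m; "opening": opening from 0.0 (shut) to 1.0 (fully open).
Only numpy, scipy, OpenCV 4.12 (cv2) and the standard library are available. Lean on these libraries where they do the work, as an engineer would, in place of code of your own. Each camera call takes 0.05 s, during which the arm holds its last target. There are 200 camera calls.

### The job

Open the blue instrument chest so the grading tools inside can be got at: turn the red thumb-turn in line with the slot, fold the hasp right over so that it hangs down the front, then raise the lid by a handle until it stands nearly upright and let go. Leave the punnets, the bottle and the other things around it where they are.

Things in the scene. Friction and masses are not known exactly. Their poses are not given: they have to be found in the camera images.
- kit_box: blue sheet-steel instrument chest, fixed to the table: body 200 (x) x 360 (y) x 108 mm high with a 12 mm thick lid on it, lid top 120 mm above the table. Origin: centre of its underside. Its x axis points from the front (hasp side, towards the robot) to the back (lid hinge), y to its left, z up. All offsets below are in this frame.
- turn_grip (a point): middle of the red head of the thumb-turn (swivel staple) that stands on the lid and pokes up through the slot of the hasp, 44 mm forward of the chest's centre when the lid is shut. The head is a flat bar 40 mm long, 8 mm thick and 14 mm tall (its top is 21 mm above the lid, its underside 7 mm, 1.5 mm above the hasp). It swivels about a vertical axis through this point; this point's y axis runs along the bar, its x axis across the 8 mm thickness.
- thumb_turn (a joint): angle of the thumb-turn, rad: 0 = bar in line with the slot (along the chest's y), where it comes against a stop and the hasp can be lifted off over it; up to 1.65 = bar crosswise over the slot (about along the chest's x), holding the hasp down. Grows anticlockwise seen from above; stays where left (friction 0.05 N m). The hasp passes only below about 0.12.
- hasp_tab (a point): middle of the upper part of the upturned finger tab at the free end of the steel hasp. The tab is 26 mm wide (chest's y), 4 mm thick and stands 24 mm above the lid when the hasp is closed; this point then lies 110 mm behind the hasp's hinge axis, 12 mm above that axis and 15.5 mm above the lid. The point turns with the hasp.
- hasp_axis (a point): middle of the hasp's hinge axis at the front top edge of the chest (6 mm ahead of the front wall, 123.5 mm above the table); the axis runs along the chest's y. The leaf, 112 mm long, 4 mm thick, 58 mm wide as far as 80 mm from the axis and 26 mm wide beyond, lies flat on the lid when closed (top of the leaf 5.5 mm above the lid); its slot, 19 mm along the leaf and 46 mm across, reaches from 52.5 to 71.5 mm from the axis.
- hasp (a joint): angle of the hasp, rad: 0 = lying closed on the lid, 1.57 = standing up, about 4.45 = folded right over and hanging down the front of the chest. Swings freely: let go beyond upright it falls forward by its own weight, before upright it falls shut.
- lid_axis (a point): middle of the lid's hinge axis at the top of the chest's back wall, 108 mm above the table; the axis runs along the chest's y.
- lid (a joint): angle of the lid, rad: 0 = shut, 1.57 = upright, 1.6 = its stop. Opens upwards and backwards; stiff friction stays hold it at any angle (some 10 N at a handle to move it). It cannot open while the hasp is over the thumb-turn.
- handle_left (a point): middle of the bar of the left black bow handle on the lid: round bar 12 mm thick, 72 mm clear between its feet, along the chest's y, its middle line 32 mm above the lid (26 mm free below it). When shut it lies 155 mm in front of the lid's hinge axis, 44 mm above that axis and 120 mm left of the chest's middle.
- handle_right (a point): the same on the right handle, 120 mm right of the chest's middle. Either handle may be used.
- punnet_a: clear punnet heaped with blueberries, with a blue and white label band, 125 x 105 x 50 mm; stands loose. Origin: centre of its underside
- punnet_b: clear punnet heaped with blueberries, without label band, 125 x 105 x 50 mm; stands loose. Origin: centre of its underside
- punnet_c: another clear punnet heaped with blueberries, with a blue and white label band, 125 x 105 x 50 mm; stands loose. Origin: centre of its underside
- drink_bottle: pink drinking bottle, 68 mm across, 180 mm tall; stands loose. Origin: centre of its underside
- sizing_card: blue and white berry-sizing card with three holes, 74 x 105 x 5 mm, lying flat beside the chest; stands loose. Origin: centre of its underside
- label_roll: roll of paper labels, 76 mm across, 40 mm high, beside the chest; stands loose. Origin: centre of its underside
- cot_tub: small white tub with a blue cap, 60 mm across, 75 mm high; stands loose. Origin: centre of its underside

How it is judged (in metres and radians):
On the way, in this order (a step that is already met when the one before it is completed fails the run):
1. the thumb-turn is turned in line with the slot while the hasp still lies closed (value of joint each of thumb_turn, hasp below 0.15 rad), for 0.2 s.
2. the hasp is folded right over, hanging down the front of the chest (value of joint hasp above 3 rad), for 0.2 s.
3. the lid is raised nearly upright (more than 1.1 rad) (value of joint lid above 1.1 rad), for 0.2 s.
At the end, for the whole second after the job is handed in: The lid stands open by itself at more than 1.1 rad (63 degrees) and is at rest, and the hasp hangs folded over down the front of the chest (its angle above 3.0 rad) (value of joint lid above 1.1 rad and velocity of joint lid between -0.05 and 0.05 rad/s and value of joint hasp above 3 rad); the robot touches nothing.
It fails at once if a punnet of berries is moved by more than 25 mm (distance of any of punnet_a, punnet_b, punnet_c from where it was at the start of the episode above 0.025 m).
It fails at once if the drinking bottle, sizing card, label roll or tub is moved by more than 25 mm (distance of any of drink_bottle, sizing_card, label_roll, cot_tub from where it was at the start of the episode above 0.025 m).
It also fails if it takes over 67 s, if anything falls off the work surface, if the arm or the gripper's body presses on something with over 40 N, if the wrist force passes 120 N, or if a joint passes its speed limit or range.

## Working session

There is one attempt and no reset: what is moved stays moved. The work goes in short steps, Python scripts to look and compute and a tool call to move; the robot and the scene stay as the last step left them, time stands still between calls to the robot, and variables do not carry over. Pictures are saved under pics/ and viewed, about 8 in all and at most 12, crops included, and the job is handed in when it is done.

Besides the shell and the picture viewer there is one more tool, called as name(argument=value, ...), one argument or row to a line, values as JSON. drive_tool: Moves the arm, as the interface text tells. Its arguments: {"type":"object","properties":{"commands":{"type":"array","items":{"type":"array","items":{"type":"number"}}},"gripper":{"type":"number"}},"required":["commands"]}

```bash
mkdir -p pics
cat > h.py <<'E'
import numpy as np, cv2
from scipy.spatial.transform import Rotation as R
from rig import *
def K(c):
    f=240/np.tan(np.radians(c["fovy"])/2); return f
def pose(name):
    c=calibration(name)
    if "mount" in c:
        s=sense(); M=np.array(c["mount"]); q=s["ee_rot"]
        T=np.eye(4); T[:3,:3]=R.from_quat([q[1],q[2],q[3],q[0]]).as_matrix(); T[:3,3]=s["eef_pos"]
        T=T@M; return c,T[:3,:3].T,-T[:3,:3].T@T[:3,3]
    return c,R.from_rotvec(np.ravel(c["rvec"])).as_matrix(),np.ravel(c["tvec"])
def ray(P,px):
    c,Rm,t=P; f=K(c); d=(np.array(px,float)-[c["cx"],c["cy"]])/f; u=d.copy()
    for _ in range(20): u=d/(1+c["k1"]*(u@u))
    return -Rm.T@t, Rm.T@np.r_[u,1]
def onz(P,px,z):
    o,d=ray(P,px); return o+d*(z-o[2])/d[2]
def proj(P,X):
    c,Rm,t=P; x=Rm@np.array(X,float)+t; u=x[:2]/x[2]; u=u*(1+c["k1"]*(u@u)); return u*K(c)+[c["cx"],c["cy"]]
def tri(obs):
    A=np.zeros((3,3));b=np.zeros(3)
    for P,px in obs:
        o,d=ray(P,px); d/=np.linalg.norm(d); M=np.eye(3)-np.outer(d,d); A+=M;b+=M@o
    return np.linalg.solve(A,b)
def shot(name,fn=None):
    P=pose(name); im=snapshot(name)
    if fn: cv2.imwrite("pics/"+fn,im[:,:,::-1])
    return P,im
E
python3 - <<'E'
from h import *
np.set_printoptions(precision=1,suppress=True)
obs={}
for n in("scene","top"):
    P,im=shot(n,n+".png")
    for k in "kit_box turn_grip hasp_tab hasp_axis lid_axis handle_left handle_right".split():
        m=mark_of(n,k)
        print(n,k,[(np.round(x["location"]),round(x["confidence"],2)) for x in m[:3]])
        if m: obs.setdefault(k,[]).append((P,m[0]["location"]))
for k,o in obs.items(): print(k,tri(o) if len(o)>1 else None)
print(sense()["time_s"])
E
```

```text
scene kit_box [(array([292., 257.]), 0.91)]
scene turn_grip [(array([294., 254.]), 0.66), (array([303., 227.]), 0.5)]
scene hasp_tab [(array([286., 231.]), 0.95)]
scene hasp_axis [(array([320., 215.]), 0.89)]
scene lid_axis [(array([263., 257.]), 0.87)]
scene handle_left [(array([331., 245.]), 0.63)]
scene handle_right [(array([281., 198.]), 0.88)]
top kit_box [(array([339., 224.]), 0.8), (array([252., 233.]), 0.52)]
top turn_grip [(array([346., 235.]), 0.44), (array([119., 288.]), 0.21)]
top hasp_tab [(array([347., 214.]), 0.63)]
top hasp_axis [(array([347., 260.]), 0.57), (array([505., 224.]), 0.36)]
top lid_axis [(array([343., 178.]), 0.75)]
top handle_left [(array([293., 239.]), 0.9)]
top handle_right [(array([397., 237.]), 0.88), (array([293., 240.]), 0.56)]
kit_box [575.2 -62.6   3.2]
turn_grip [552.  -84.  -24.7]
hasp_tab [575.  -74.1 137.1]
hasp_axis [460.9 -69.7 128.8]
lid_axis [673.1 -66.6 100.1]
handle_left [510.3  55.1 162.8]
handle_right [ 517.3 -191.7  131.7]
0.8
```

View pics/top.png

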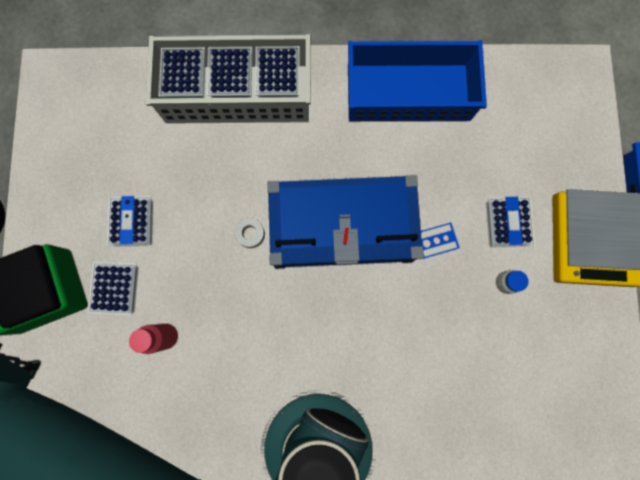

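View pics/scene.png

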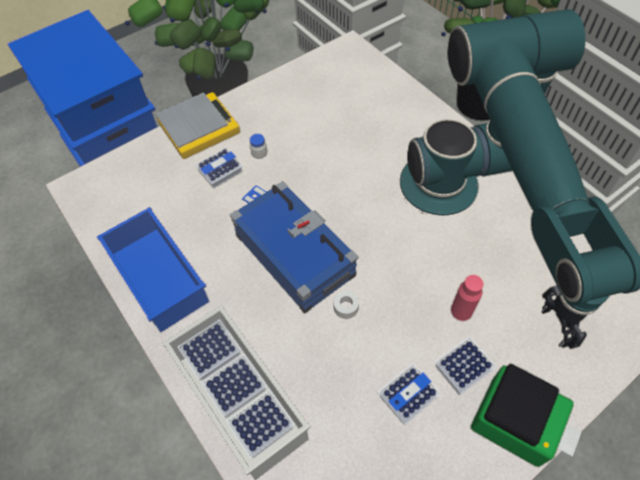

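The top view shows the chest at about (345,222) px, the red bar nearly crosswise at (346,235), the hasp tab at (345,215) and the handles at (295,242) and (397,238). The card touches the chest's right end and the roll is to its left. The scene view agrees with this. Chest yaw is about +1.5 to 2°. I'll go above it for a close look.

drive_tool(
  commands=[
    [0,0,50,0,0,0],
    [20,-40,100,0,0,0],
    [40,-80,130,0,0,0],
    [240,-690,150,0,0,0],
    [240,-690,150,0,0,0],
    [240,-690,150,0,0,0],
    [240,-690,150,0,0,0],
    [240,-690,150,0,0,0],
    [240,-690,150,0,0,0],
    [240,-690,150,0,0,0],
  ],
)

```text
time_s: 1.8
eef_pos: [398.1, 225.8, 366.5]
ee_rot: [0.0, 0.192, 0.981, 0.0]
wrist_force: [1.1, 0.3, -0.7]
opening: 0.999
```

drive_tool(
  commands=[
    [100,-300,-30,0,0,12],
    [100,-300,-30,0,0,12],
    [100,-300,-30,0,0,12],
    [100,-300,-30,0,0,12],
    [100,-300,-30,0,0,12],
    [100,-300,-30,0,0,12],
    [100,-300,-30,0,0,12],
    [100,-300,-30,0,0,12],
    [100,-300,-30,0,0,12],
    [100,-300,-30,0,0,12],
  ],
  gripper=45,
)

```text
time_s: 2.8
eef_pos: [497.9, -73.4, 336.8]
ee_rot: [0.001, 0.088, 0.996, 0.0]
wrist_force: [-0.3, 0.1, 0.2]
opening: 0.525
```

Run:
```python
from h import *
np.set_printoptions(precision=1,suppress=True)
P,im=shot("wrist","w1.png")
zs=dict(turn_grip=134,hasp_tab=135.5,hasp_axis=123.5,handle_left=152,handle_right=152)
print(sense()["eef_pos"],-P[1].T@P[2])
for k,z in zs.items():
    print(k,[(np.round(x["location"]),round(x["confidence"],2),onz(P,x["location"],z)) for x in mark_of("wrist",k)[:3]])
Pt=pose("top");Ps=pose("scene")
```

```text
[497.9 -73.3 336.9] [430.2 -61.6 478.7]
turn_grip [(array([326., 232.]), 0.72, array([522.1, -70. , 134. ]))]
hasp_tab [(array([335., 274.]), 0.65, array([569.6, -68.7, 135.5]))]
hasp_axis [(array([317., 171.]), 0.68, array([458.9, -68.3, 123.5])), (array([443., 202.]), 0.16, array([514.9,  58.6, 123.5]))]
handle_left [(array([445., 204.]), 0.94, array([509.8,  50.5, 152. ])), (array([336., 272.]), 0.3, array([561.8, -67.9, 152. ]))]
handle_right [(array([214., 250.]), 0.71, array([ 515.4, -186.5,  152. ]))]
```

View pics/w1.png

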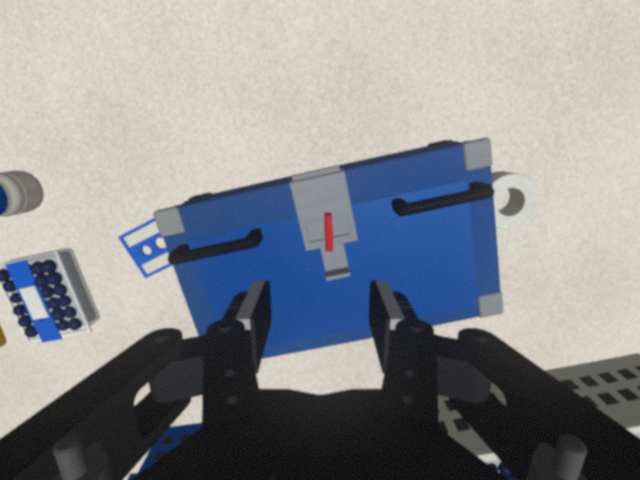

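The wrist view shows the bar from (328,214) to (329,250) px, the tab at (338,272), the handles at (217,246) and (443,200), and the hasp's front edge at about (317,172).

Run:
```python
from h import *
P=pose("wrist"); im=cv2.imread("pics/w1.png")[:,:,::-1].astype(int)
m=((im[...,0]>150)&(im[...,1]<90)&(im[...,2]<90))
m[:190]=0;m[270:]=0
v,u=np.where(m); 
X=np.array([onz(P,(a,b),141)[:2] for a,b in zip(u,v)])
c=X.mean(0);w,V=np.linalg.eigh(np.cov((X-c).T));d=V[:,1]*np.sign(V[0,1]);print(len(u),c,np.degrees(np.arctan2(d[1],d[0])),np.sqrt(w*12))
```

```text
224 [521.42589162 -68.11535715] -7.93487803662679 [ 6.59058204 38.36108378]
```

drive_tool(
  commands=[
    [24,4,-50,0,0,2],
    [24,4,-100,0,0,2],
    [24,4,-150,0,0,2],
    [24,4,-170,0,0,2],
    [24,4,-190,0,0,2],
    [24,4,-200,0,0,2],
    [24,4,-207,0,0,2],
    [24,4,-207,0,0,2],
  ],
)

```text
time_s: 3.9
eef_pos: [522.0, -69.5, 129.7]
ee_rot: [0.0, 0.071, 0.997, 0.0]
wrist_force: [-0.0, -0.5, 0.4]
opening: 0.525
```

drive_tool(
  commands=[
    [0,0,0,0,0,0],
    [0,0,0,0,0,0],
    [0,0,0,0,0,0],
    [0,0,0,0,0,0],
    [0,0,0,0,0,0],
    [0,0,0,0,0,0],
    [0,0,0,0,0,0],
    [0,0,0,0,0,0],
  ],
  gripper=0,
)

```text
time_s: 4.7
eef_pos: [522.5, -68.8, 130.7]
ee_rot: [0.001, 0.071, 0.997, 0.001]
wrist_force: [0.1, 7.7, 5.3]
opening: 0.073
```

drive_tool(
  commands=[
    [0,1,0,0,0,-8],
    [0,1,0,0,0,-16],
    [0,1,0,0,0,-24],
    [0,1,0,0,0,-32],
    [0,1,0,0,0,-40],
    [0,1,0,0,0,-40],
  ],
)

```text
time_s: 5.3
eef_pos: [522.3, -68.9, 131.0]
ee_rot: [0.002, 0.41, 0.912, -0.001]
wrist_force: [-2.4, -9.5, -0.7]
opening: 0.067
```

drive_tool(
  commands=[
    [0,0,0,0,0,-8],
    [0,0,0,0,0,-16],
    [0,0,0,0,0,-24],
    [0,0,0,0,0,-32],
    [0,0,0,0,0,-39],
    [0,0,0,0,0,-42],
    [0,0,0,0,0,-42],
  ],
)

```text
time_s: 6.0
eef_pos: [521.8, -69.2, 130.9]
ee_rot: [0.001, 0.71, 0.704, -0.002]
wrist_force: [-4.1, -2.9, -1.9]
opening: 0.072
```

drive_tool(
  commands=[
    [0,0,0,0,0,0],
    [0,0,0,0,0,0],
    [0,0,0,0,0,0],
    [0,0,40,0,0,0],
    [10,0,90,0,0,8],
    [10,0,130,0,0,16],
    [10,0,150,0,0,24],
    [10,0,150,0,0,32],
    [10,0,150,0,0,40],
    [10,0,150,0,0,48],
  ],
  gripper=50,
)

```text
time_s: 7.0
eef_pos: [531.9, -69.1, 281.3]
ee_rot: [0.002, 0.36, 0.933, -0.001]
wrist_force: [-0.3, 0.9, 0.0]
opening: 0.585
```

drive_tool(
  commands=[
    [0,0,0,0,0,8],
    [0,0,0,0,0,16],
    [0,0,0,0,0,24],
    [0,0,0,0,0,32],
    [0,0,0,0,0,40],
    [0,0,0,0,0,44],
    [0,0,0,0,0,44],
  ],
)

```text
time_s: 7.7
eef_pos: [532.0, -69.1, 281.5]
ee_rot: [0.003, -0.016, 1.0, -0.0]
wrist_force: [0.0, -0.0, -0.7]
opening: 0.584
```

Run:
```python
from h import *
np.set_printoptions(precision=1,suppress=True)
P,im=shot("wrist","w2.png")
zs=dict(turn_grip=134,hasp_tab=135.5,hasp_axis=123.5,handle_left=152,handle_right=152)
print(sense()["eef_pos"],sense()["ee_rot"])
for k,z in zs.items():
    print(k,[(np.round(x["location"]),round(x["confidence"],2),onz(P,x["location"],z)) for x in mark_of("wrist",k)[:3]])
```

```text
[532.  -69.1 281.5] [ 0. -0.  1. -0.]
turn_grip [(array([319., 209.]), 0.83, array([519.9, -69.8, 134. ]))]
hasp_tab [(array([320., 261.]), 0.96, array([568. , -67.3, 135.5]))]
hasp_axis [(array([324., 137.]), 0.97, array([459.6, -67.6, 123.5]))]
handle_left [(array([466., 201.]), 0.74, array([506. ,  50.5, 152. ])), (array([321., 336.]), 0.35, array([635.1, -64.8, 152. ]))]
handle_right [(array([176., 206.]), 0.86, array([ 517.5, -187.8,  152. ]))]
```

View pics/w2.png

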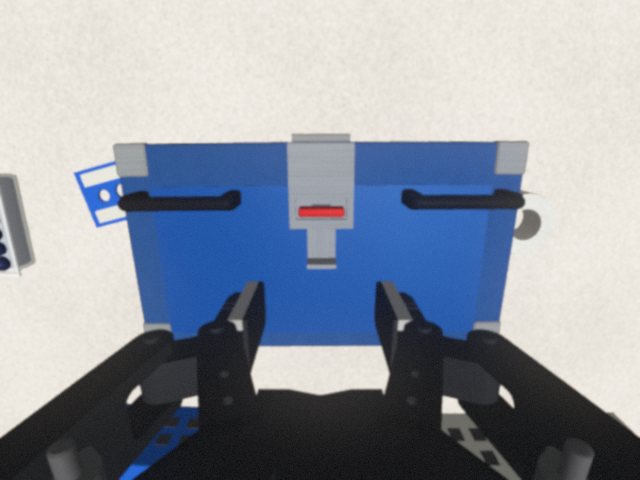

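The bar now lies in line with the slot at (321,211) px, and the tab is clear at (321,262). I'll grip the tab by its two side edges so it can pivot between the pads.

drive_tool(
  commands=[
    [38,1,-40,0,0,0],
    [38,1,-80,0,0,0],
    [38,1,-120,0,0,0],
    [38,1,-145,0,0,0],
    [38,1,-158,0,0,0],
    [38,1,-158,0,0,0],
    [38,1,-158,0,0,0],
  ],
)

```text
time_s: 8.7
eef_pos: [570.5, -68.2, 124.8]
ee_rot: [0.003, -0.015, 1.0, -0.0]
wrist_force: [-1.2, 0.6, -0.5]
opening: 0.587
```

drive_tool(
  commands=[
    [0,0,0,0,0,0],
    [0,0,0,0,0,0],
    [0,0,0,0,0,0],
    [0,0,0,0,0,0],
    [0,0,0,0,0,0],
    [0,0,0,0,0,0],
    [0,0,0,0,0,0],
  ],
  gripper=15,
)

```text
time_s: 9.4
eef_pos: [571.3, -67.0, 127.2]
ee_rot: [0.005, -0.015, 1.0, 0.001]
wrist_force: [-0.3, 11.0, 9.6]
opening: 0.274
```

drive_tool(
  commands=[
    [-5,1,22,0,0,0],
    [-14,1,43,0,0,0],
    [-28,0,62,0,0,0],
    [-45,0,77,0,0,0],
    [-65,0,89,0,0,0],
    [-65,0,89,0,0,0],
  ],
)

```text
time_s: 10.0
eef_pos: [504.5, -68.4, 217.3]
ee_rot: [0.005, -0.015, 1.0, -0.001]
wrist_force: [-1.6, -12.4, -9.8]
opening: 0.262
```

drive_tool(
  commands=[
    [-22,0,6,0,0,0],
    [-45,0,8,0,0,0],
    [-68,0,6,0,0,0],
    [-90,-1,-1,0,0,0],
    [-104,-1,-9,0,0,0],
    [-104,-1,-9,0,0,0],
  ],
)

```text
time_s: 10.6
eef_pos: [399.6, -71.8, 210.5]
ee_rot: [0.007, -0.013, 1.0, -0.004]
wrist_force: [-0.9, -23.4, 9.1]
opening: 0.253
```

Run:
```python
from h import *
P,im=shot("scene"); c=im[130:330,180:480]
cv2.imwrite("pics/s2.png",cv2.resize(c,None,fx=2.6,fy=2.6,interpolation=3)[:,:,::-1])
```

```text
(no output)
```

View pics/s2.png

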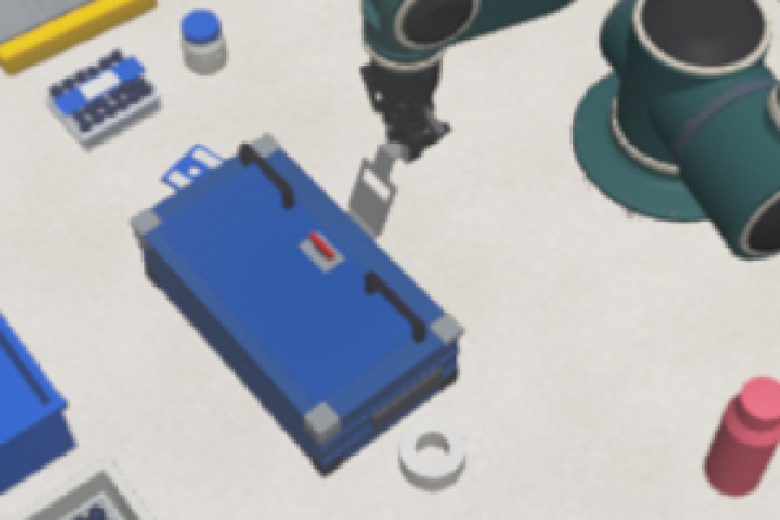

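The hasp stands past upright, held by its end at about (390,155) px in the crop. I'll release it so it falls forward, then rise and go to the left handle.

drive_tool(
  commands=[
    [0,0,0,0,0,0],
    [0,0,0,0,0,0],
    [0,0,0,0,0,0],
    [0,0,0,0,0,0],
    [0,0,10,0,0,0],
    [0,0,40,0,0,0],
    [0,0,80,0,0,-8],
    [10,20,120,0,0,-16],
    [30,40,120,0,0,-24],
    [50,60,120,0,0,-32],
  ],
  gripper=55,
)

```text
time_s: 11.65
eef_pos: [451.1, -10.9, 333.0]
ee_rot: [0.007, 0.266, 0.964, -0.006]
wrist_force: [0.5, -0.8, -0.2]
opening: 0.645
```

drive_tool(
  commands=[
    [0,0,0,0,0,-8],
    [0,20,-10,0,0,-16],
    [20,40,-20,0,0,-24],
    [40,60,-30,0,0,-32],
    [50,60,-40,0,0,-40],
    [50,60,-40,0,0,-48],
    [50,60,-40,0,0,-56],
    [50,60,-40,0,0,-58],
    [50,60,-40,0,0,-58],
  ],
)

```text
time_s: 12.55
eef_pos: [501.2, 49.2, 293.5]
ee_rot: [0.003, 0.7, 0.714, -0.008]
wrist_force: [-0.1, -0.6, -0.7]
opening: 0.641
```

Run:
```python
from h import *
np.set_printoptions(precision=1,suppress=True)
P,im=shot("wrist")
print(sense()["eef_pos"],sense()["ee_rot"])
for k,z in dict(handle_left=152,turn_grip=134).items():
    print(k,[(np.round(x["location"]),round(x["confidence"],2),onz(P,x["location"],z)) for x in mark_of("wrist",k)[:3]])
P2,im2=shot("scene")
c=cv2.resize(im2[130:330,180:480],(600,400),interpolation=3)
w=cv2.resize(im,(533,400))[:,:]
a=np.vstack([cv2.resize(im2[130:330,180:480],(450,300)),cv2.resize(im,(400,300))[:,:].copy() if 0 else cv2.copyMakeBorder(cv2.resize(im,(400,300)),0,0,0,50,0)])
cv2.imwrite("pics/c3.png",a[:,:,::-1])
```

```text
[501.2  49.2 293.4] [ 0.   0.7  0.7 -0. ]
handle_left [(array([328., 219.]), 0.67, array([507.2,  52.6, 152. ]))]
turn_grip [(array([340., 330.]), 0.52, array([523.5, -66.6, 134. ]))]
```

View pics/c3.png

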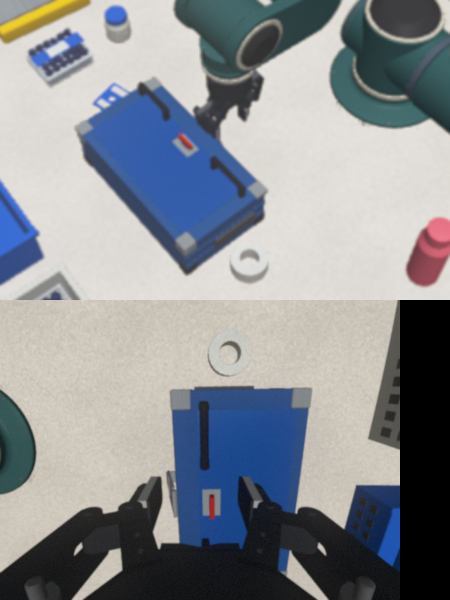

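The hasp hangs down the front, seen as a grey edge left of the chest at about (172,490) px. The handle is at (507,52) mm, so I'll descend and grip it.

drive_tool(
  commands=[
    [7,2,-45,0,0,0],
    [7,2,-90,0,0,0],
    [7,2,-125,0,0,0],
    [7,2,-145,0,0,0],
    [7,2,-157,0,0,0],
    [7,2,-157,0,0,0],
  ],
)

```text
time_s: 13.35
eef_pos: [507.7, 51.1, 135.2]
ee_rot: [0.003, 0.699, 0.715, -0.009]
wrist_force: [-0.8, -0.4, 1.6]
opening: 0.646
```

drive_tool(
  commands=[
    [0,0,0,0,0,0],
    [0,0,0,0,0,0],
    [0,0,0,0,0,0],
    [0,0,0,0,0,0],
    [0,0,0,0,0,0],
    [0,0,0,0,0,0],
    [0,0,0,0,0,0],
  ],
  gripper=0,
)

```text
time_s: 14.05
eef_pos: [506.2, 51.1, 136.3]
ee_rot: [0.001, 0.699, 0.715, -0.01]
wrist_force: [-23.9, -1.1, 14.2]
opening: 0.113
```

drive_tool(
  commands=[
    [2,0,11,0,0,0],
    [7,0,21,0,0,0],
    [12,0,31,0,0,0],
    [17,0,41,0,0,0],
    [24,1,50,0,0,0],
    [30,1,59,0,0,0],
    [38,1,67,0,0,0],
    [46,1,75,0,0,0],
    [46,1,75,0,0,0],
  ],
)

```text
time_s: 14.95
eef_pos: [552.1, 52.8, 213.9]
ee_rot: [0.001, 0.699, 0.715, -0.01]
wrist_force: [-16.0, 6.4, 15.2]
opening: 0.109
```

drive_tool(
  commands=[
    [8,0,6,0,0,0],
    [17,0,13,0,0,0],
    [27,1,19,0,0,0],
    [37,1,24,0,0,0],
    [47,1,28,0,0,0],
    [58,1,32,0,0,0],
    [69,2,35,0,0,0],
    [80,2,38,0,0,0],
    [80,2,38,0,0,0],
  ],
)

```text
time_s: 15.85
eef_pos: [633.3, 55.0, 254.6]
ee_rot: [0.001, 0.699, 0.715, -0.009]
wrist_force: [-0.6, 1.9, 10.6]
opening: 0.11
```

drive_tool(
  commands=[
    [9,0,1,0,0,0],
    [18,0,2,0,0,0],
    [27,1,2,0,0,0],
    [27,1,2,0,0,0],
    [27,1,2,0,0,0],
  ],
)

```text
time_s: 16.35
eef_pos: [661.2, 55.9, 258.3]
ee_rot: [0.003, 0.699, 0.715, -0.008]
wrist_force: [3.5, -0.2, 5.6]
opening: 0.112
```

Run:
```python
from h import *
P,im=shot("scene"); c=im[100:300,180:480]
cv2.imwrite("pics/s4.png",cv2.resize(c,None,fx=2.6,fy=2.6,interpolation=3)[:,:,::-1])
```

```text
(no output)
```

View pics/s4.png

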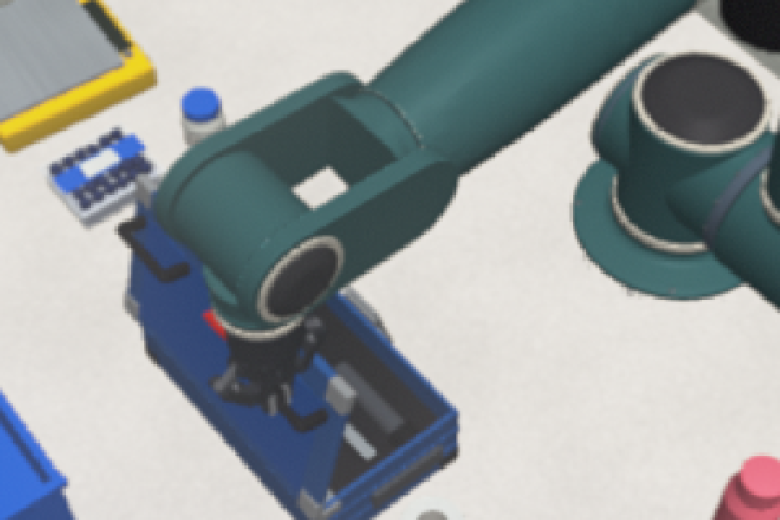

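The lid stands nearly upright, with the tools visible at (375,400) px in the crop. I'll open the fingers just a little and rise straight up.

drive_tool(
  commands=[
    [0,0,0,0,0,0],
    [0,0,0,0,0,0],
    [0,0,0,0,0,0],
    [0,0,10,0,0,0],
    [0,0,22,0,0,0],
    [0,0,40,0,0,0],
    [0,0,70,0,0,0],
    [0,0,110,0,0,0],
    [0,0,140,0,0,0],
    [0,0,140,0,0,0],
  ],
  gripper=24,
)

```text
time_s: 17.4
eef_pos: [661.3, 56.0, 405.2]
ee_rot: [0.005, 0.699, 0.715, -0.005]
wrist_force: [0.6, 0.4, -0.2]
opening: 0.283
```

drive_tool(
  commands=[
    [-50,50,20,0,0,0],
    [-100,100,20,0,0,0],
    [-150,150,20,0,0,0],
    [-200,200,20,0,0,0],
    [-200,250,20,0,0,0],
    [-200,250,20,0,0,0],
    [-200,250,20,0,0,0],
    [-200,250,20,0,0,0],
  ],
)

```text
time_s: 18.2
eef_pos: [459.5, 308.4, 426.0]
ee_rot: [0.005, 0.697, 0.717, -0.005]
wrist_force: [-0.1, -0.4, 0.0]
opening: 0.28
```

Run:
```python
from h import *
np.set_printoptions(precision=1,suppress=True)
P,im=shot("scene"); Pt,it=shot("top")
for k in("handle_left","handle_right","lid_axis","hasp_tab"):
  try:
    a=[max(mark_of(n,k),key=lambda x:x["confidence"]) for n in("scene","top")]
    print(k,[x["confidence"] for x in a],tri([(P,a[0]["location"]),(Pt,a[1]["location"])]))
  except ValueError: print(k,"miss")
c=im[100:300,180:480]
cv2.imwrite("pics/s5.png",np.vstack([cv2.resize(c,(450,300)),cv2.resize(it[120:320,190:490],(450,300))])[:,:,::-1])
```

```text
handle_left [0.73, 0.79] [666.4  64.  269.8]
handle_right [0.93, 0.86] [ 672.7 -186.5  265.3]
lid_axis [0.87, 0.64] [661.9 -61.7 113.6]
hasp_tab miss
```

View pics/s5.png

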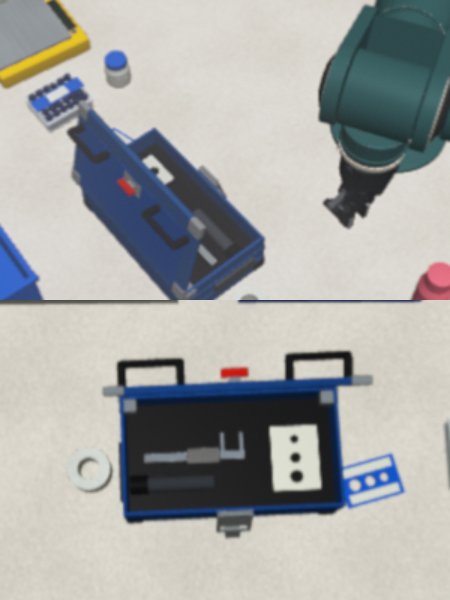

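The lid stands open at about 74°, with its handles near (669, 267 mm). The hasp hangs at the front at (233,525) px, the card and roll are where they were, and the arm is clear.

```bash
python3 -c "
from rig import *
hand_in()"
```

```text
the job is handed in; nothing more can be done
```

The chest is open and the job was handed in at about 18 s on the robot's clock; the hand-in gives no verdict.

- **Thumb-turn:** I gripped the red bar and turned it clockwise about 81° until it lay in line with the slot. A wrist picture showed it in line, with the hasp still closed.
- **Hasp:** I lifted it by the sides of its tab to past upright and let go. It fell forward and hangs down the front in the last picture.
- **Lid:** I raised it by the left handle to about 74° (1.29 rad) and released it. The final pictures show it still standing with the arm clear. Handle positions from two cameras agree with that angle to within a few mm.

The wrist force stayed below about 30 N at every reading. In the pictures, the sizing card and label roll beside the chest look unmoved; I did not measure the positions of the loose items.

The hasp tab could not be confirmed by the networks at the end, because they missed it. That check rests on the pictures alone.

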